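# Lock the collar of a bench rotator onto its shaft flat

### The arm

A 6-joint arm with a two-finger parallel gripper is mounted at the origin on a cart in front of the work surface, level with it; the furniture and walls round the work are solid. World frame = base frame: x ahead of the robot, y to its left, z up, the work surface at z = 0. Lengths are in m, angles in rad, forces in N, time in s.
With the tool pointing down it reaches from about 0.35 to 0.925 m from the base axis. Payload 6.4 kg.
Tool frame: the origin (TCP) lies on the centre line of the jaws, within the pads' length; the fingertips stand 14 mm ahead of it and the grasp point (between the pads) lies 5 mm behind it; z points along the fingers, y is the line along which they close (so a half turn about z gives the same grasp; the last joint's range is limited). The gripper opens to 85 mm and grips with 20 to 120 N. Pads are 22 mm wide; open, the fingers measure 114 mm over their backs; the gripper's body (76 mm by 85 mm) begins 54 mm behind the grasp point. The pads swing forward as they close: fully open they stand 13 mm farther back than shut.
Start: joints at [-1.434, 0.245, 1.558, -0, 1.339, -0.174], TCP at [0.199, -0.619, 0.245] pointing down, gripper open.
Joint ranges: [-3.13, 3.13], [-1.02, 2.26], [0.13, 2.54], [-0.95, 4.09], [0.21, 2.88], [-2.74, 2.74]. Speed limits (rad/s): [2.57, 2.57, 3.14, 3.14, 3.14, 3.14].

### API

Orientations are given as a unit quaternion [w, x, y, z].
In Python, from bench import bot gives the robot as it stands.
- The arm moves only by the tool step_arm, never from a script. Its argument "plan" is a list of rows, each a list of 7 numbers: the turn, a rotation vector about the world's x, y, z in rad, then the shift along the world's x, y, z in m, then the opening, from 0 (shut) to 1 (fully open). A call has exactly 8 rows; each row shifts and turns the commanded pose from where the row before left it; what a row does not reach is not made up. A row lasts 1/10 s, in which the tool goes at most 50 mm and 8.59 degrees, less where a joint would pass 70% of its speed; a pose out of reach is approached as far as the arm can. A call is refused whole if a number of a shift passes 0.05 or a number of a turn 0.15, either way. A call with a gripper value outside its range is refused whole. The fingers move at their own pace and stop on an object; "grip_force" is the grip in N (left out, the last holds). Time passes only in rows, so rows that do not move let the fingers close, or fill a call up. It gives the time, the measured TCP pose, the force, the opening and the grip force at its end, in the units of the state.
- bot.read_state(): the state, without advancing time (a new reading comes with each control period).
- bot.capture(name): name is "scene" or "top" or "wrist"; returns the picture (400x640x3 uint8, red, green, blue); there is no depth.
- bot.calibration(name): a dict with "K" (3x3 intrinsics, pixels), "k1" (the pictures are not rectified: a ray, as slopes to the right and down, at radius r is drawn at 1 + k1 r^2 times it, then the intrinsics apply), "eye" and "attitude" of the camera in the world. Camera axes: x right, y down, z forward; pixel columns grow to the right and rows downward; lengths in m; the calibration is good to about 2 mm. A picture is of the moment at which its call begins: read the wrist's pose just before it. calibration takes no time and is no camera call; for the wrist camera it gives the pose at the moment of the call.
- bot.sign_off(): hands the job in; it is judged then, once.
The state is a dict: "t": time; "joint_positions": joint angles; "joint_vel": joint speeds; "joint_torque": joint torques, N m; "tcp_pos": TCP position; "orientation": TCP orientation; "contact_force": force on the tool from outside, world axes, zero at the start; "moment": the same for the moment, N m; "gripper_width": finger opening in m; "grasp_force": force on a finger pad.
Only numpy, scipy, OpenCV 4.12 (cv2) and the standard library are available. Lean on these libraries where they do the work, as an engineer would, in place of code of your own. Each camera call takes 0.05 s, during which the arm holds its last target. There are 200 camera calls.

### The job

On the bench rotator a collar sits loose on the horizontal shaft, with its wing screw leaning over towards the robot. Turn the collar until the screw squarely faces the flat that is milled along the top of the shaft, then tighten the screw clockwise until its point bears firmly on the flat, and let go. Do it by feel and never force the screw: its point must not be driven hard against the shaft; leave the glassware and the bottle round the rotator where they stand.

Things in the scene. Friction and masses are not known exactly. Their poses are not given: they have to be found in the camera images.
- rotator: The bench rotator, fixed to the worktop: grey base plate 90 x 290 mm, 14 mm thick, a white gear housing 124 mm high at its +y end, an aluminium bearing pillar 114 mm high at its -y end, and between them a horizontal steel shaft along its y axis, 90 mm above the worktop. Origin at the underside, below the middle of the collar; z up. About 100 mm of shaft is free on each side of the collar's middle.
- shaft_mid (a point): Point on the shaft's axis in the middle of the collar; axes as the rotator's (they do not show the flat). The shaft, 32 mm in diameter, does not turn. One flat runs along its whole length (D section), 11 mm from the axis, 23 mm wide. It faces up, leaning up to 0.5 rad to +x (away from the robot) or 0.4 rad to -x; this is not measured, but seen beside the collar and felt with the screw.
- collar (a joint): Angle (rad) of the loose dark steel collar (56 mm diameter, 26 mm wide) about the shaft axis. 0: its screw points straight up; positive: it leans to the rotator's -x side (towards the robot). It starts at 0.65 to 0.85. It turns stiffly (about 0.2 Nm) and stays where it is left; it cannot slide along the shaft.
- wing_screw (a joint): Angle (rad) of the screw in the collar, growing as it is tightened (clockwise seen from the wing end); range 0 to 1.6, starts backed out at 0 to 0.15. Advances 6 mm per rad; friction about 0.05 Nm; 10 N on its point add about 0.06 Nm. It meets the round of the shaft at 0.25, the flat squarely at 1.08, and about 0.15 rad earlier for each 5 degrees off square. The contact gives about 1 mm per 20 N.
- wing (a point): Middle of the wing, the steel plate by which the screw is turned: 30 mm long, 12 mm thick, 32 mm high. z points outward along the screw, x along the wing's length, y across its thickness. 66 mm from the shaft axis, 6 mm per rad less as the screw goes in; at screw angle 0 its y runs along the shaft. Below it a stem 12 mm wide leads to the collar's boss, 24 mm wide, its top 34.5 mm from the shaft axis.
- screw_point: The flat pad on the screw's end, 20 mm wide, square, hidden in the collar: origin at the centre of its face, z outward along the screw, 17.5 mm from the shaft axis at screw angle 0. It touches nothing but the shaft. The force on it must stay below 40 N, and more than 3 N must remain on it once the screw is tight and let go.
- beaker: Bystander: glass beaker, 50 mm diameter, 61 mm high, origin under its centre.
- dropper: Bystander: white dropper bottle, 31 mm diameter, 94 mm high, origin under its centre.
- dish: Bystander: flat glass dish, 81 mm diameter, 15 mm high, on the robot's side of the rotator, origin under its centre.

How it is judged:
By the outcome, as a careful person would: the job done as asked, in the order asked, and still so for the second after the job is handed in, with the robot touching nothing.
It also fails if it takes over 72 s, if anything falls off the work surface, if the arm or the gripper's body presses on something with over 40 N, if the wrist force passes 120 N, or if a joint passes its speed limit or range.

## Working session

There is one attempt and no reset: what is moved stays moved. The work goes in short steps, Python scripts to look and compute and a tool call to move; the robot and the scene stay as the last step left them, time stands still between calls to the robot, and variables do not carry over. Pictures are saved under pics/ and viewed, at most 10 in all, crops included, and the job is handed in when it is done.

Besides the shell and the picture viewer there is one more tool, called by a JSON object that holds its "name" and its "arguments", one argument or row to a line. step_arm: Moves the arm, as the interface text tells. Its arguments: {"type":"object","properties":{"plan":{"type":"array"},"grip_force":{"type":"number"}},"required":["plan"]}

```bash
mkdir -p pics; python3 - <<'E'
from bench import bot
import cv2
for n in ("scene","top"):
    c=bot.calibration(n); print(n,c)
    cv2.imwrite(f"pics/{n}0.png",bot.capture(n)[:,:,::-1])
print(bot.read_state())
E
```

```text
scene {'K': array([[466.97160469,   0.        , 329.6683469 ],
       [  0.        , 466.97160469, 198.55993401],
       [  0.        ,   0.        ,   1.        ]]), 'k1': 0.04113396580457086, 'eye': array([0.06179841, 0.90546365, 1.01701163]), 'attitude': array([ 0.08843384, -0.2136355 ,  0.89245956, -0.38736968])}
top {'K': array([[465.85862803,   0.        , 322.65336366],
       [  0.        , 465.85862803, 203.4419648 ],
       [  0.        ,   0.        ,   1.        ]]), 'k1': -0.051283325763944426, 'eye': array([0.38453763, 0.03898858, 1.39422112]), 'attitude': array([-0.02965629,  0.71621138, -0.69703444,  0.01745707])}
{'t': 0.1, 'joint_positions': array([-1.43410963e+00,  2.45790432e-01,  1.55888257e+00,  8.34521488e-06,
        1.33869308e+00, -1.74130222e-01]), 'joint_vel': array([ 0.00142033, -0.00304715, -0.00491162, -0.00098757,  0.00224195,
       -0.00146688]), 'joint_torque': array([-9.54083989e-04, -4.30671215e+01, -3.27128005e+01, -2.32768616e-04,
        2.83521738e-03,  7.71953637e-06]), 'tcp_pos': array([ 0.19871732, -0.61838397,  0.24426607]), 'orientation': array([-8.86482550e-04,  9.87948151e-01,  1.54782638e-01,  2.06590303e-05]), 'contact_force': array([-0.20394271, -0.37475773,  0.30293667]), 'moment': array([-0.06200327,  0.03627859,  0.00197175]), 'grasp_force': 0.0, 'gripper_width': 0.0855837087241567}
```

View pics/scene0.png

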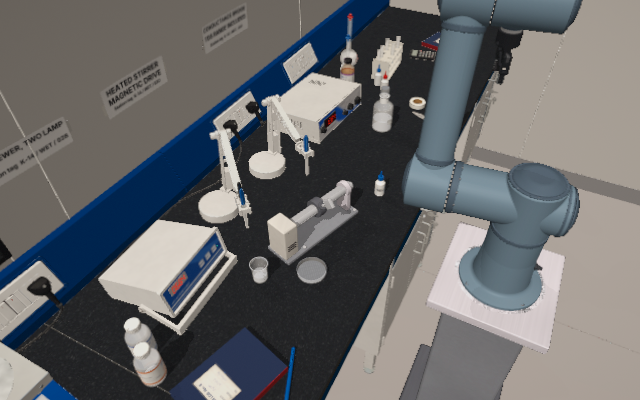

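View pics/top0.png

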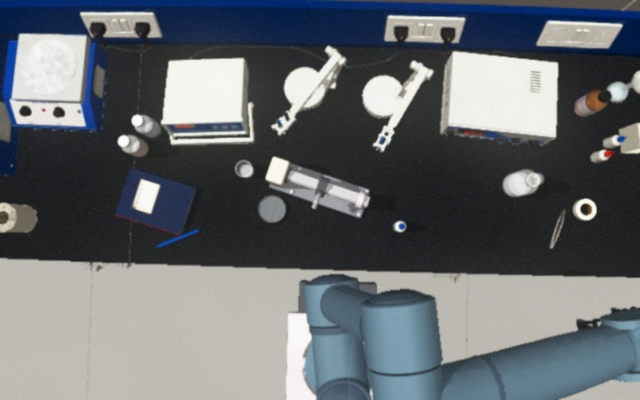

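The rotator sits around (318,187) in the top view and (313,222) in the scene view, with its housing to the left (+y). The beaker is at (244,169), the dish at (271,208) and the dropper at (400,227). I'll enlarge both.

```bash
cat > h.py <<'E'
import numpy as np, cv2
from scipy.spatial.transform import Rotation as R
from bench import bot
def rot(q): return R.from_quat(np.roll(q,-1)).as_matrix()
def ray(c,uv):
    K=c['K']; d=np.array([(uv[0]-K[0,2])/K[0,0],(uv[1]-K[1,2])/K[1,1]]); s=d.copy()
    for _ in range(20): s=d/(1+c['k1']*(s@s))
    return np.array(c['eye']),rot(c['attitude'])@np.array([s[0],s[1],1])
def onz(c,uv,z):
    e,d=ray(c,uv); return e+d*(z-e[2])/d[2]
def proj(c,P):
    p=rot(c['attitude']).T@(np.asarray(P)-c['eye']); s=p[:2]/p[2]; s=s*(1+c['k1']*(s@s))
    return c['K'][:2,:2]@s+c['K'][:2,2]
E
python3 - <<'E'
from h import *
a=cv2.imread("pics/top0.png")[145:240,225:415]; b=cv2.imread("pics/scene0.png")[165:285,240:400]
a=cv2.resize(a,None,fx=4,fy=4,interpolation=cv2.INTER_CUBIC)   # 760x380
cv2.imwrite("pics/topc.png",a)
cv2.imwrite("pics/scenec.png",cv2.resize(b,None,fx=5,fy=5,interpolation=cv2.INTER_CUBIC))
E
```

```text
(no output)
```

View pics/topc.png

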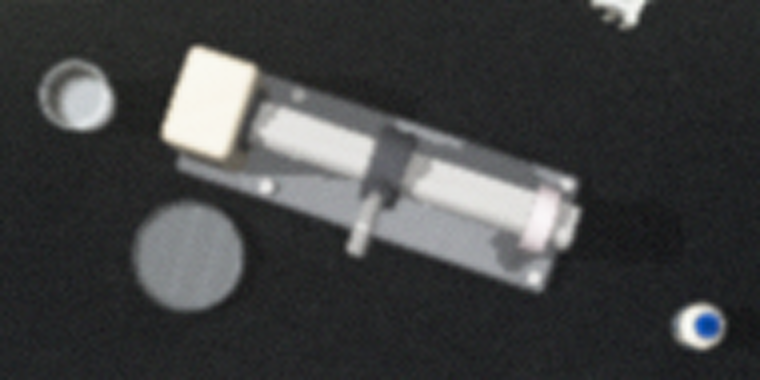

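View pics/scenec.png

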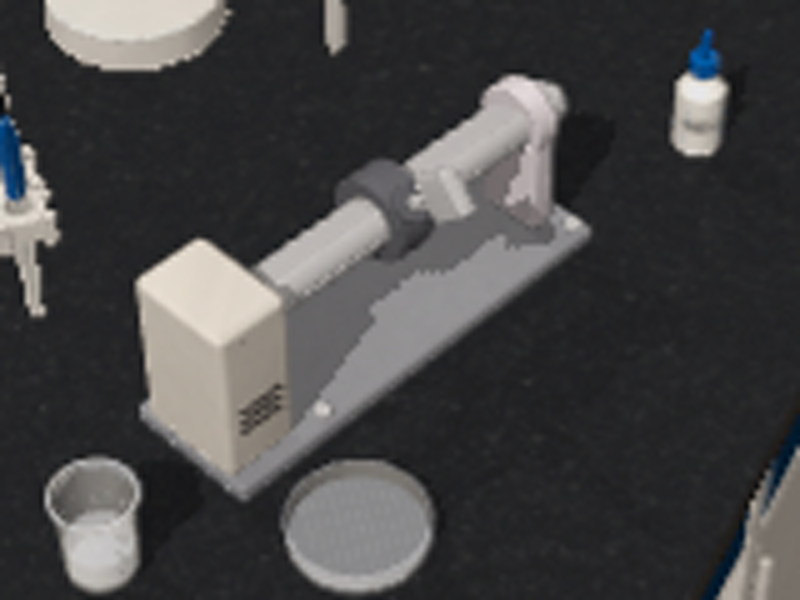

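The base corners appear at topc (180,168), (543,291) and (578,182). The collar top is around (392,165), and the wing is at (357,240), edge-on and leaning to the robot. In scenec the wing spans (420,175)-(470,215).

```bash
python3 - <<'E'
from h import *
T=bot.calibration("top");S=bot.calibration("scene")
t=lambda u,v,z: onz(T,(u/4+225,v/4+145),z)
s=lambda u,v,z: onz(S,(u/5+240,v/5+165),z)
print("A",t(180,168,.014),"B",t(543,291,.014),"C",t(578,182,.014))
print("sc C/B/A",s(590,232,.014),s(245,495,.014))
A,B=t(180,168,.014),t(543,291,.014); C=t(578,182,.014)
d=(A-B);print("len",np.linalg.norm(d),np.linalg.norm(B-C),"yaw(y axis)",np.degrees(np.arctan2(-d[0],d[1])))
print("shaft pts",t(268,125,.09),t(520,205,.09), "collar",t(390,165,.108))
print("wing",t(357,240,.14))
for n,p in dict(beaker=t(82,105,.0),dish=t(189,256,.01),dropper=t(703,326,.08)).items(): print(n,p.round(3))
# triangulate wing centre
e1,d1=ray(T,(358/4+225,238/4+145)); e2,d2=ray(S,(446/5+240,196/5+165))
k=np.linalg.lstsq(np.c_[d1,-d2],e2-e1,rcond=None)[0]; print("wing tri",e1+d1*k[0],e2+d2*k[1])
E
```

```text
A [0.52131488 0.222562   0.014     ] B [ 0.43688734 -0.04985952  0.014     ] C [ 0.51856916 -0.07404343  0.014     ]
sc C/B/A [ 0.43315228 -0.04106271  0.014     ] [0.51712651 0.23085991 0.014     ]
len 0.28520430806587427 0.08518674838764188 yaw(y axis) -17.218998568593467
shaft pts [0.54583994 0.1513047  0.09      ] [ 0.49391373 -0.02749863  0.09      ] collar [0.51785737 0.06412991 0.108     ]
wing [0.46313542 0.08435746 0.14      ]
beaker [0.569 0.301 0.   ]
dish [0.456 0.214 0.01 ]
dropper [ 0.413 -0.159  0.08 ]
wing tri [0.46471224 0.08383754 0.13675131] [0.46869175 0.08547721 0.13706352]
```

{"name": "step_arm", "arguments": {
  "plan": [
    [0,0,0.1,0.01,0.028,0.005,1],
    [0,0,0.1,0.01,0.028,0.005,1],
    [0,0,0.1,0.01,0.028,0.005,1],
    [0,0,0.1,0.01,0.028,0.005,1],
    [0,0,0.1,0.01,0.028,0.005,1],
    [0,0,0.1,0.01,0.028,0.005,1],
    [0,0,0.1,0.01,0.028,0.005,1],
    [0,0,0.1,0.01,0.028,0.005,1]
  ]
}}

```text
t: 0.9
tcp_pos: [0.279, -0.3934, 0.285]
orientation: [-0.0, 0.849, 0.529, 0.0]
contact_force: [0.1, 0.2, -0.1]
gripper_width: 0.0853
grasp_force: 0.0
```

{"name": "step_arm", "arguments": {
  "plan": [
    [0,0,0.1,0.01,0.028,0.005,1],
    [0,0,0.1,0.01,0.028,0.005,1],
    [0,0,0.1,0.01,0.028,0.005,1],
    [0,0,0.1,0.01,0.028,0.005,1],
    [0,0,0.1,0.01,0.028,0.005,1],
    [0,0,0.1,0.01,0.028,0.005,1],
    [0,0,0.1,0.01,0.028,0.005,1],
    [0,0,0.1,0.01,0.028,0.005,1]
  ]
}}

```text
t: 1.7
tcp_pos: [0.3588, -0.1696, 0.3251]
orientation: [-0.0, 0.576, 0.818, 0.0]
contact_force: [-0.4, -0.0, -0.4]
gripper_width: 0.0854
grasp_force: 0.0
```

{"name": "step_arm", "arguments": {
  "plan": [
    [0,0,0.11,0.008,0.028,0,1],
    [0,0,0.11,0.008,0.028,0,1],
    [0,0,0.11,0.008,0.028,0,1],
    [0,0,0.11,0.008,0.028,0,1],
    [0,0,0.11,0.008,0.028,0,1],
    [0,0,0.11,0.008,0.028,0,1],
    [0,0,0.11,0.008,0.028,0,1],
    [0,0,0.1,0.008,0.02,0,1]
  ]
}}

```text
t: 2.5
tcp_pos: [0.4227, 0.0468, 0.3249]
orientation: [-0.0, 0.177, 0.984, 0.0]
contact_force: [-0.6, -1.1, -0.1]
gripper_width: 0.0853
grasp_force: 0.0
```

```bash
python3 - <<'E'
from h import *
s=bot.read_state(); print(s['t'],s['joint_positions'].round(3),s['tcp_pos'],rot(s['orientation']).round(3))
c=bot.calibration("wrist"); im=bot.capture("wrist"); print(c, bot.read_state()['tcp_pos'])
import pickle; pickle.dump(c,open("w1.pkl","wb"))
cv2.imwrite("pics/w1.png",im[:,:,::-1])
E
```

```text
2.5 [-0.158 -0.375  2.004  0.     1.513 -1.373] [0.42265914 0.04678981 0.32490924] [[-0.938  0.348 -0.   ]
 [ 0.348  0.938  0.   ]
 [ 0.001  0.    -1.   ]]
{'K': array([[319.52003055,   0.        , 323.37511952],
       [  0.        , 319.52003055, 194.71404129],
       [  0.        ,   0.        ,   1.        ]]), 'k1': -0.04188594370424314, 'eye': array([0.34785244, 0.07446634, 0.45366418]), 'attitude': array([0.1292546 , 0.81054904, 0.56411011, 0.0899071 ])} [0.42321803 0.04837759 0.32487062]
```

View pics/w1.png

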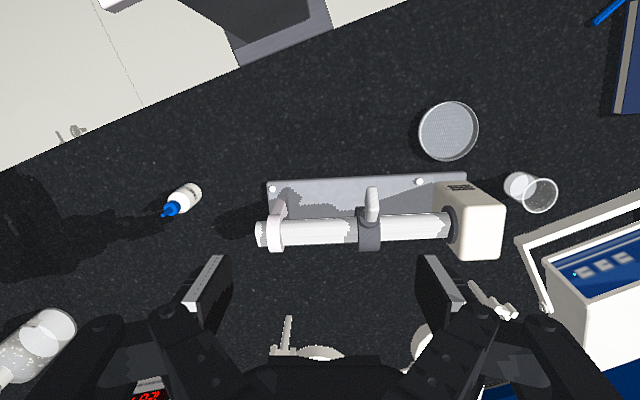

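The wrist view shows the shaft from (265,233) to (450,225), the collar at (369,232) and the wing at (373,203). Enlarging it shows the flat's edges.

```bash
python3 - <<'E'
import cv2
a=cv2.imread("pics/w1.png")[172:262,262:462]
cv2.imwrite("pics/w1c.png",cv2.resize(a,None,fx=4,fy=4,interpolation=cv2.INTER_CUBIC))
E
```

```text
(no output)
```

View pics/w1c.png

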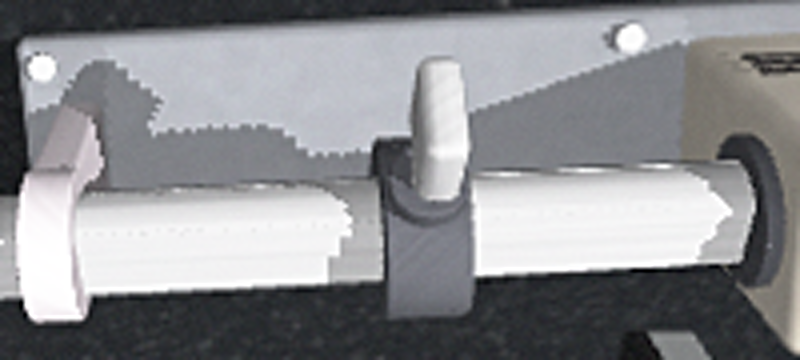

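The shaft spans rows about 190–285 of the crop, with a faint edge line at row 225 on the left. The collar centre is at (430,235) and the wing at (440,125). I'll read brightness profiles across the shaft and compare them with the projected model.

```bash
python3 - <<'E'
from h import *
import pickle
c=pickle.load(open("w1.pkl","rb")); im=cv2.imread("pics/w1.png").astype(int).sum(2)
im=cv2.imread("pics/w1.png").astype(int).sum(2)
for u in (354,): print(u,[(v,im[v,u]) for v in range(208,250)])
for a,b in ((290,310),(320,335),(390,410),(420,435)):
    print(a,b,im[208:250,a:b].mean(1).round().astype(int))
# pose points
p=lambda u,v,z:onz(c,(262+u/4,172+v/4),z).round(4)
print("plate corners",p(20,42,.014), "collar mid-top", p(430,235,.118),p(385,250,.118),p(473,250,.118))
print("wing",p(440,125,.137))
E
```

```text
354 [(208, np.int64(595)), (209, np.int64(621)), (210, np.int64(384)), (211, np.int64(316)), (212, np.int64(329)), (213, np.int64(266)), (214, np.int64(244)), (215, np.int64(239)), (216, np.int64(211)), (217, np.int64(359)), (218, np.int64(397)), (219, np.int64(412)), (220, np.int64(433)), (221, np.int64(461)), (222, np.int64(471)), (223, np.int64(496)), (224, np.int64(495)), (225, np.int64(509)), (226, np.int64(518)), (227, np.int64(499)), (228, np.int64(552)), (229, np.int64(562)), (230, np.int64(562)), (231, np.int64(567)), (232, np.int64(562)), (233, np.int64(565)), (234, np.int64(537)), (235, np.int64(546)), (236, np.int64(557)), (237, np.int64(562)), (238, np.int64(553)), (239, np.int64(559)), (240, np.int64(570)), (241, np.int64(609)), (242, np.int64(310)), (243, np.int64(137)), (244, np.int64(148)), (245, np.int64(141)), (246, np.int64(151)), (247, np.int64(166)), (248, np.int64(134)), (249, np.int64(137))]
290 310 [390 393 391 390 392 391 394 392 394 393 368 397 466 519 549 625 667 680
 694 705 726 728 725 730 728 729 728 731 727 719 728 728 727 728 726 751
 692 283 104 132 135 135]
320 335 [396 396 395 394 396 399 400 403 399 326 474 485 530 577 647 674 692 702
 712 732 738 733 729 729 732 734 734 723 718 727 726 727 727 735 762 583
 206 128 145 136 132 134]
390 410 [387 388 388 391 392 362 453 475 532 575 629 668 687 703 707 724 731 732
 730 731 737 732 733 730 720 722 730 732 727 730 749 730 264 111 131 138
 139 144 139 136 137 142]
420 435 [376 380 378 378 305 553 439 544 598 647 681 690 703 710 729 731 731 731
 736 738 724 733 728 722 729 739 734 726 730 758 609  52 127 132 138 136
 138 137 140 141 141 148]
plate corners [ 0.4374 -0.0448  0.014 ] collar mid-top [0.5101 0.0709 0.118 ] [0.5101 0.0572 0.118 ] [0.519  0.0811 0.118 ]
wing [0.4717 0.0832 0.137 ]
```

```bash
cat >> h.py <<'E'
E
python3 - <<'E'
from h import *
import pickle
c=pickle.load(open("w1.pkl","rb"))
P=np.array([onz(c,q,.09) for q in ((300,231.4),(327.5,230.0),(354,229.3),(400,226.5),(427,225.0))])
k=np.polyfit(P[:,1],P[:,0],1); print("yaw",np.degrees(-np.arctan(k[0])),k)
print("collar axis pts",onz(c,(358.2,229.),.118),onz(c,(380.2,228),.118))
th=-np.arctan(k[0])
xr=np.array([np.cos(th),np.sin(th),0]);yr=np.array([-np.sin(th),np.cos(th),0])
# collar middle: average of left/right near-face edges on visible surface (angle beta,r=28)
b=np.radians(23); z=.09+.028*np.cos(b)
m=(onz(c,(358.3,230),z)+onz(c,(380,230),z))/2+.028*np.sin(b)*xr; print("mid",m)
y=m@yr; 
x0=np.polyval(k,0); M=np.array([x0,0,0]); M=M+yr*(y-M@yr); M[2]=.09; print("shaft_mid",M)
for t in (.65,.75,.85):
  w=M+.066*(-np.sin(t)*xr+np.array([0,0,np.cos(t)])); 
  f=lambda r,dx:M+r*(-np.sin(t)*xr+np.array([0,0,np.cos(t)]))+dx*(np.cos(t)*xr+np.array([0,0,np.sin(t)]))
  print(t,w,proj(c,w),"end",proj(c,f(.082,0)), [proj(c,f(.082,d)) for d in(-.015,.015)],"top",proj(bot.calibration("top"),w),"scene",proj(bot.calibration("scene"),w))
for ph in (-20,-15,-10,-5):
  for s in (46.6,-46.6):
    a=np.radians(ph+s); q=M-.0217*yr*.7+.016*(-np.sin(a)*xr+np.array([0,0,np.cos(a)])); print(ph,s,proj(c,q))
E
```

```text
yaw -17.25420733497614 [0.31058877 0.49792736]
collar axis pts [0.50349185 0.05936493 0.118     ] [0.51110958 0.08342956 0.118     ]
mid [0.52059238 0.06750804 0.11577414]
shaft_mid [0.51904397 0.06798895 0.09      ]
0.65 [0.48089914 0.07983631 0.14254153] [372.38906044 213.8814985 ] end [374.19106655 209.55529535] [array([372.79555329, 195.37366156]), array([375.62073578, 224.17192685])] top [316.08356163 198.41096862] scene [326.14971428 200.05904357]
0.75 [0.47608036 0.08133297 0.13829147] [371.77743416 207.94447504] end [373.37835066 201.88674192] [array([371.84866564, 188.52530842]), array([374.96083943, 215.7772568 ])] top [315.5273398  200.29434667] scene [327.4695482  202.08111451]
0.85 [0.47169085 0.0826963  0.13355889] [371.11175298 202.33974747] end [372.49578174 194.69922601] [array([370.86301917, 182.34613335]), array([374.19997295, 207.6436963 ])] top [315.03407199 202.02189174] scene [328.66917754 204.14957604]
-20 46.6 [355.13472699 228.29621929]
-20 -46.6 [354.91490053 241.81472555]
-15 46.6 [355.05882328 227.12692779]
-15 -46.6 [354.99901837 241.82750198]
-10 46.6 [354.97603775 225.97314688]
-10 -46.6 [355.07742764 241.74059898]
-5 46.6 [354.88709754 224.84466325]
-5 -46.6 [355.14945312 241.55365857]
```

{"name": "step_arm", "arguments": {
  "plan": [
    [-0.022,-0.072,0,0.0005,0.006,-0.0146,1],
    [-0.022,-0.072,0,0.0005,0.006,-0.0146,1],
    [-0.022,-0.072,0,0.0005,0.006,-0.0146,1],
    [-0.022,-0.072,0,0.0005,0.006,-0.0146,1],
    [-0.022,-0.072,0,0.0005,0.006,-0.0146,1],
    [-0.022,-0.072,0,0.0005,0.006,-0.0146,1],
    [-0.022,-0.072,0,0.0005,0.006,-0.0146,1],
    [-0.022,-0.072,0,0.0005,0.006,-0.0146,1]
  ]
}}

```text
t: 3.35
tcp_pos: [0.4265, 0.093, 0.2078]
orientation: [0.296, 0.172, 0.939, -0.034]
contact_force: [0.9, -0.6, -0.2]
gripper_width: 0.0853
grasp_force: 0.0
```

```bash
cat >> h.py <<'E'
th=np.radians(-17.25); xr=np.array([np.cos(th),np.sin(th),0]); yr=np.array([-np.sin(th),np.cos(th),0]); zr=np.array([0,0,1.])
M=np.array([.519,.068,.09])
def rep():
    s=bot.read_state(); A=rot(s['orientation']); d=s['tcp_pos']-M; tz=A[:,2]
    tilt=np.arctan2(tz@xr,-tz@zr)          # = collar angle if tool along screw
    n=-tz; 
    a0=yr-(yr@tz)*tz                        # screw angle: tool y from yr, clockwise seen from outside
    ang=-np.arctan2(np.cross(a0,A[:,1])@n,a0@A[:,1])
    print("t %.2f tcp %s rot(x,y,z) %s r %.4f polar %.3f tilt %.3f side %.3f screw %.3f"%(s['t'],s['tcp_pos'].round(4),np.array([d@xr,d@yr,d@zr]).round(4),np.hypot(d@xr,d@zr),np.arctan2(-d@xr,d@zr),tilt,np.arcsin(tz@yr),ang))
    F,T=s['contact_force'],s['moment']
    print("F rot",[round(F@v,2) for v in (xr,yr,zr)],"tool F",(A.T@F).round(2),"tool T",(A.T@T).round(3),"w %.4f g %.1f"%(s['gripper_width'],s['grasp_force']),"q",s['joint_positions'].round(2))
    return s
E
python3 - <<'E'
from h import *
rep()
c=bot.calibration("wrist"); im=bot.capture("wrist")
for t in (.7,.8,.9):
  f=lambda r,dx:M+r*(-np.sin(t)*xr+zr*np.cos(t))+dx*(np.cos(t)*xr+np.sin(t)*zr)
  print(t,[proj(c,f(r,d)).round(1) for r,d in((.082,-.015),(.082,.015),(.05,-.015),(.066,0))])
u,v=proj(c,M+.066*(-np.sin(.8)*xr+zr*np.cos(.8))).astype(int)
cv2.imwrite("pics/w2c.png",cv2.resize(im[v-60:v+60,u-80:u+80,::-1],None,fx=5,fy=5,interpolation=cv2.INTER_CUBIC)); print(u-80,v-60)
E
```

```text
t 3.35 tcp [0.4265 0.093  0.2078] rot(x,y,z) [-0.0958 -0.0035  0.1178] r 0.1518 polar 0.682 tilt 0.605 side 0.002 screw 0.062
F rot [np.float64(1.04), np.float64(-0.27), np.float64(-0.2)] tool F [-0.75 -0.23  0.76] tool T [ 0.014  0.257 -0.012] w 0.0853 g 0.0 q [ 0.07 -0.56  2.42 -0.31  0.73 -0.97]
0.7 [array([327.4, 199.2]), array([330. , 241.8]), array([327. , 189.3]), array([328.4, 214.2])]
0.8 [array([326.7, 186.6]), array([329.3, 230.9]), array([326.6, 182.5]), array([327.9, 205.2])]
0.9 [array([325.9, 174.2]), array([328.6, 219.2]), array([326.2, 175.9]), array([327.3, 196.1])]
247 145
```

View pics/w2c.png

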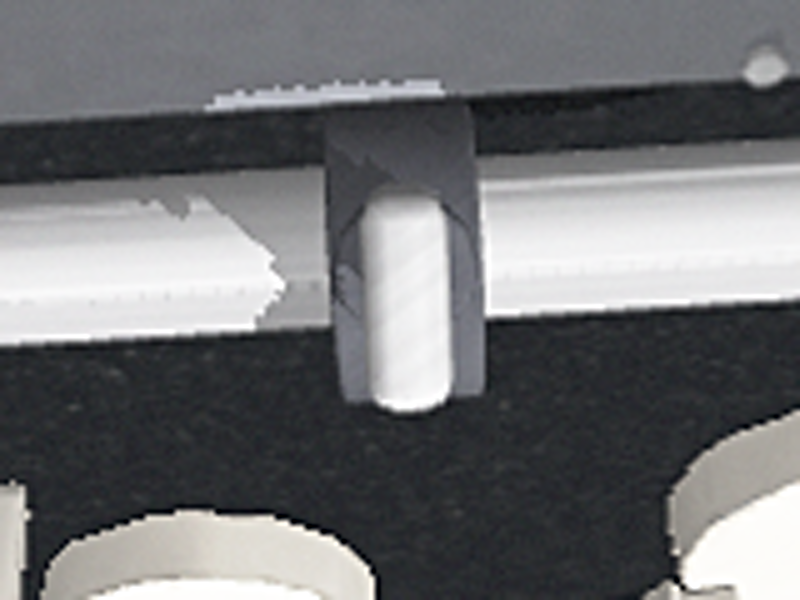

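The wing's outer face spans (328,182)–(328,227), which gives a collar angle of about 0.83, laterally centred. Next I insert and grip.

{"name": "step_arm", "arguments": {
  "plan": [
    [0,0,0,0.006,-0.0014,-0.0095,1],
    [0,0,0,0.006,-0.0014,-0.0095,1],
    [0,0,0,0.006,-0.0014,-0.0095,1],
    [0,0,0,0.006,-0.0014,-0.0095,1],
    [0,0,0,0.006,-0.0014,-0.0095,1],
    [0,0,0,0.006,-0.0014,-0.0095,1],
    [0,0,0,0.006,-0.0014,-0.0095,1],
    [0,0,0,0.006,-0.0014,-0.0095,1]
  ]
}}

```text
t: 4.2
tcp_pos: [0.4752, 0.0812, 0.1324]
orientation: [0.294, 0.172, 0.94, -0.035]
contact_force: [-0.0, -0.6, 0.0]
gripper_width: 0.0853
grasp_force: 0.0
```

```bash
python3 -c "
from h import *
rep()"
```

```text
t 4.20 tcp [0.4752 0.0812 0.1324] rot(x,y,z) [-0.0457 -0.0004  0.0424] r 0.0623 polar 0.824 tilt 0.601 side 0.001 screw 0.062
F rot [np.float64(0.17), np.float64(-0.59), np.float64(0.01)] tool F [-0.18 -0.58  0.09] tool T [0.04  0.296 0.001] w 0.0853 g 0.0 q [ 0.02 -0.25  2.37 -0.39  0.49 -0.88]
```

{"name": "step_arm", "arguments": {
  "plan": [
    [0,0,0,0,0,0,0.3],
    [0,0,0,0,0,0,0.2],
    [0,0,0,0,0,0,0.1],
    [0,0,0,0,0,0,0],
    [0,0,0,0,0,0,0],
    [0,0,0,0,0,0,0],
    [0,0,0,0,0,0,0],
    [0,0,0,0,0,0,0]
  ],
  "grip_force": 40
}}

```text
t: 5.0
tcp_pos: [0.475, 0.082, 0.1329]
orientation: [0.295, 0.171, 0.939, -0.034]
contact_force: [-1.9, 0.5, 2.4]
gripper_width: 0.0114
grasp_force: 43.3
```

```bash
python3 -c "
from h import *
rep()"
```

```text
t 5.00 tcp [0.475  0.082  0.1329] rot(x,y,z) [-0.0462  0.0003  0.0429] r 0.0630 polar 0.822 tilt 0.603 side 0.003 screw 0.060
F rot [np.float64(-1.94), np.float64(-0.11), np.float64(2.38)] tool F [ 0.24 -0.11 -3.06] tool T [-0.089  0.192 -0.068] w 0.0114 g 43.3 q [ 0.03 -0.26  2.37 -0.4   0.49 -0.88]
```

```bash
cat >> h.py <<'E'
def arc(p,d,n,dr=0):
    "p=(x,z) rot frame, rotate by d about +yr in n rows"
    a=np.arctan2(p[0],p[1]); r=np.hypot(*p)
    Q=[(r+dr*i/n)*(np.sin(a+d*i/n)*xr+np.cos(a+d*i/n)*zr) for i in range(n+1)]
    print(np.diff(Q,axis=0).round(4).tolist())
E
python3 -c "
from h import *
arc((-.0462,.0429),.8,8)"
```

```text
[[0.0043, -0.0013, 0.0044], [0.0047, -0.0015, 0.0039], [0.0051, -0.0016, 0.0034], [0.0054, -0.0017, 0.0029], [0.0056, -0.0017, 0.0023], [0.0058, -0.0018, 0.0017], [0.0059, -0.0018, 0.0011], [0.006, -0.0019, 0.0005]]
```

{"name": "step_arm", "arguments": {
  "plan": [
    [0.0297,0.0955,0,0.0043,-0.0013,0.0044,0],
    [0.0297,0.0955,0,0.0047,-0.0015,0.0039,0],
    [0.0297,0.0955,0,0.0051,-0.0016,0.0034,0],
    [0.0297,0.0955,0,0.0054,-0.0017,0.0029,0],
    [0.0297,0.0955,0,0.0056,-0.0017,0.0023,0],
    [0.0297,0.0955,0,0.0058,-0.0018,0.0017,0],
    [0.0297,0.0955,0,0.0059,-0.0018,0.0011,0],
    [0.0297,0.0955,0,0.006,-0.0019,0.0005,0]
  ]
}}

```text
t: 5.8
tcp_pos: [0.5159, 0.0694, 0.1528]
orientation: [-0.103, 0.179, 0.978, 0.014]
contact_force: [-7.2, 2.1, 4.3]
gripper_width: 0.0112
grasp_force: 43.4
```

```bash
python3 -c "
from h import *
rep()"
```

```text
t 5.80 tcp [0.5159 0.0694 0.1528] rot(x,y,z) [-0.0033  0.0004  0.0628] r 0.0629 polar 0.053 tilt -0.208 side 0.003 screw 0.060
F rot [np.float64(-7.54), np.float64(-0.14), np.float64(4.27)] tool F [ 8.24 -0.63 -2.62] tool T [-0.016  1.414 -0.022] w 0.0112 g 43.4 q [-0.1   0.16  1.85  0.04  1.34 -1.33]
```

{"name": "step_arm", "arguments": {
  "plan": [
    [0,0,0,0,0,0,0.5],
    [0,0,0,0,0,0,0.5],
    [0,0,0,0,0,0,0.5],
    [-0.0178,-0.0573,0,0,0,0,0.5],
    [-0.0178,-0.0573,0,0,0,0,0.5],
    [-0.0178,-0.0573,0,0,0,0,0.5],
    [-0.0178,-0.0573,0,0,0,0,0.5],
    [0,0,0,0,0,0,0.5]
  ]
}}

```text
t: 6.6
tcp_pos: [0.5159, 0.0694, 0.1527]
orientation: [0.021, 0.179, 0.984, -0.001]
contact_force: [0.1, -0.4, -0.0]
gripper_width: 0.0428
grasp_force: 0.0
```

```bash
python3 - <<'E'
from h import *
rep()
c=bot.calibration("wrist"); im=bot.capture("wrist")
for t in (-.05,0,.05,.1):
  f=lambda r,dx:M+r*(-np.sin(t)*xr+zr*np.cos(t))+dx*(np.cos(t)*xr+np.sin(t)*zr)
  print(t,[proj(c,f(r,d)).round(1) for r,d in((.0817,-.015),(.0817,.015),(.0497,-.015))])
u,v=proj(c,M+.066*zr).astype(int)
cv2.imwrite("pics/w3c.png",cv2.resize(im[v-60:v+60,u-80:u+80,::-1],None,fx=5,fy=5,interpolation=cv2.INTER_CUBIC)); print(u-80,v-60)
E
```

```text
t 6.60 tcp [0.5159 0.0694 0.1527] rot(x,y,z) [-0.0034  0.0004  0.0627] r 0.0628 polar 0.054 tilt 0.043 side 0.003 screw 0.059
F rot [np.float64(0.24), np.float64(-0.31), np.float64(-0.02)] tool F [-0.26 -0.29  0.03] tool T [-0.033  0.027  0.007] w 0.0428 g 0.0 q [-0.08  0.03  1.98 -0.01  1.09 -1.29]
-0.05 [array([321.6, 284.9]), array([325.8, 339.7]), array([321.4, 241.9])]
0 [array([320.9, 275.2]), array([325.3, 334. ]), array([321.1, 236.7])]
0.05 [array([320.3, 265.2]), array([324.7, 327.7]), array([320.7, 231.4])]
0.1 [array([319.7, 254.9]), array([324.2, 320.7]), array([320.4, 226. ])]
243 222
```

View pics/w3c.png

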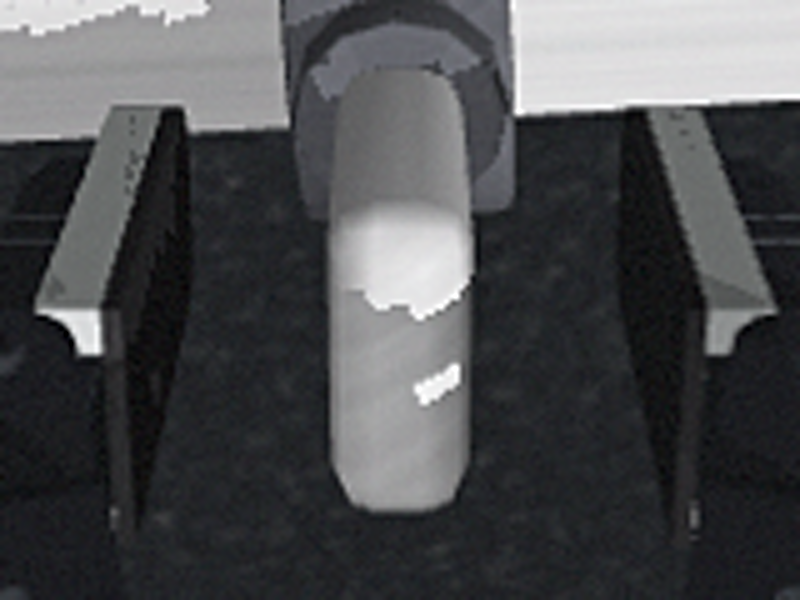

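The wing's outer face spans rows 264–324, so the collar is at about 0.05 and the tool is aligned and centred on it. I'll regrip and turn on to about -0.14.

```bash
python3 -c "
from h import *
arc((-.0034,.0627),.19,2)"
```

```text
[[0.0057, -0.0018, 0.0], [0.0057, -0.0018, -0.0005]]
```

{"name": "step_arm", "arguments": {
  "plan": [
    [0,0,0,0,0,0,0],
    [0,0,0,0,0,0,0],
    [0,0,0,0,0,0,0],
    [0,0,0,0,0,0,0],
    [0,0,0,0,0,0,0],
    [0.0282,0.0907,0,0.0057,-0.0018,0,0],
    [0.0282,0.0907,0,0.0057,-0.0018,-0.0006,0],
    [0,0,0,0,0,0,0]
  ]
}}

```text
t: 7.45
tcp_pos: [0.5295, 0.0646, 0.1517]
orientation: [-0.075, 0.18, 0.981, 0.01]
contact_force: [-3.5, -0.7, 6.5]
gripper_width: 0.0114
grasp_force: 44.1
```

```bash
python3 -c "
from h import *
rep()"
```

```text
t 7.45 tcp [0.5295 0.0646 0.1517] rot(x,y,z) [ 0.0111 -0.0002  0.0617] r 0.0627 polar -0.178 tilt -0.151 side 0.003 screw 0.062
F rot [np.float64(-3.18), np.float64(-1.69), np.float64(6.46)] tool F [ 4.   -1.92 -5.91] tool T [ 0.347  0.785 -0.032] w 0.0114 g 44.1 q [-0.11  0.16  1.84  0.03  1.29 -1.33]
```

{"name": "step_arm", "arguments": {
  "plan": [
    [-0.0144,0.0045,-0.0989,-0.0001,0,-0.0006,0],
    [-0.0144,0.0045,-0.0989,-0.0001,0,-0.0006,0],
    [-0.0144,0.0045,-0.0989,-0.0001,0,-0.0006,0],
    [-0.0144,0.0045,-0.0989,-0.0001,0,-0.0006,0],
    [-0.0144,0.0045,-0.0989,-0.0001,0,-0.0006,0],
    [0,0,0,0,0,0,0],
    [0,0,0,0,0,0,0],
    [0,0,0,0,0,0,0]
  ]
}}

```text
t: 8.25
tcp_pos: [0.5284, 0.0646, 0.1491]
orientation: [-0.072, 0.416, 0.906, -0.009]
contact_force: [-0.4, -4.1, 1.5]
gripper_width: 0.0114
grasp_force: 43.2
```

```bash
python3 -c "
from h import *
rep()"
```

```text
t 8.25 tcp [0.5284 0.0646 0.1491] rot(x,y,z) [ 0.01   -0.0004  0.0591] r 0.0600 polar -0.167 tilt -0.146 side -0.000 screw 0.559
F rot [np.float64(0.85), np.float64(-4.05), np.float64(1.52)] tool F [-2.68 -3.11 -1.63] tool T [ 0.817 -0.561  0.042] w 0.0114 g 43.2 q [-0.1   0.16  1.85  0.03  1.28 -0.83]
```

{"name": "step_arm", "arguments": {
  "plan": [
    [-0.0072,0.0022,-0.0494,-0.0001,0,-0.0003,0],
    [-0.0072,0.0022,-0.0494,0,0,-0.0003,0],
    [0,0,0,0,0,0,0],
    [0,0,0,0,0,0,0],
    [0,0,0,0,0,0,0],
    [0,0,0,0,0,0,0],
    [0,0,0,0,0,0,0],
    [0,0,0,0,0,0,0]
  ]
}}

```text
t: 9.05
tcp_pos: [0.5282, 0.0646, 0.1485]
orientation: [-0.072, 0.461, 0.885, -0.013]
contact_force: [-1.5, -4.5, 1.9]
gripper_width: 0.0113
grasp_force: 43.3
```

```bash
python3 -c "
from h import *
rep()"
```

```text
t 9.05 tcp [0.5282 0.0646 0.1485] rot(x,y,z) [ 0.0098 -0.0005  0.0585] r 0.0593 polar -0.167 tilt -0.147 side -0.001 screw 0.659
F rot [np.float64(-0.14), np.float64(-4.77), np.float64(1.94)] tool F [-2.59 -4.03 -1.89] tool T [ 0.922 -0.565  0.077] w 0.0113 g 43.3 q [-0.1   0.16  1.85  0.03  1.28 -0.73]
```

{"name": "step_arm", "arguments": {
  "plan": [
    [-0.0072,0.0022,-0.0494,0,0,-0.0003,0],
    [0,0,0,0,0,0,0],
    [0,0,0,0,0,0,0],
    [0,0,0,0,0,0,0],
    [0,0,0,0,0,0,0],
    [0,0,0,0,0,0,0],
    [0,0,0,0,0,0,0],
    [0,0,0,0,0,0,0]
  ]
}}

```text
t: 9.85
tcp_pos: [0.5282, 0.0646, 0.1482]
orientation: [-0.072, 0.483, 0.873, -0.015]
contact_force: [-1.7, -5.2, 1.0]
gripper_width: 0.0117
grasp_force: 43.3
```

```bash
python3 -c "
from h import *
rep()"
```

```text
t 9.85 tcp [0.5282 0.0646 0.1482] rot(x,y,z) [ 0.0098 -0.0005  0.0582] r 0.0590 polar -0.166 tilt -0.147 side -0.001 screw 0.709
F rot [np.float64(-0.09), np.float64(-5.48), np.float64(1.04)] tool F [-3.39 -4.31 -1.01] tool T [ 0.943 -0.6    0.054] w 0.0117 g 43.3 q [-0.1   0.16  1.85  0.03  1.28 -0.68]
```

{"name": "step_arm", "arguments": {
  "plan": [
    [-0.0072,0.0022,-0.0494,-0.0001,0,-0.0003,0],
    [0,0,0,0,0,0,0],
    [0,0,0,0,0,0,0],
    [0,0,0,0,0,0,0],
    [0,0,0,0,0,0,0],
    [0,0,0,0,0,0,0],
    [0,0,0,0,0,0,0],
    [0,0,0,0,0,0,0]
  ]
}}

```text
t: 10.65
tcp_pos: [0.5281, 0.0646, 0.1479]
orientation: [-0.071, 0.504, 0.86, -0.017]
contact_force: [-1.0, -4.3, 1.4]
gripper_width: 0.0114
grasp_force: 43.4
```

```bash
python3 -c "
from h import *
rep()"
```

```text
t 10.65 tcp [0.5281 0.0646 0.1479] rot(x,y,z) [ 0.0097 -0.0006  0.0579] r 0.0587 polar -0.166 tilt -0.147 side -0.001 screw 0.759
F rot [np.float64(0.35), np.float64(-4.4), np.float64(1.42)] tool F [-3.13 -3.09 -1.45] tool T [ 0.934 -0.597  0.031] w 0.0114 g 43.4 q [-0.1   0.16  1.85  0.03  1.27 -0.63]
```

{"name": "step_arm", "arguments": {
  "plan": [
    [-0.0072,0.0022,-0.0494,0,0,-0.0003,0],
    [0,0,0,0,0,0,0],
    [0,0,0,0,0,0,0],
    [0,0,0,0,0,0,0],
    [0,0,0,0,0,0,0],
    [0,0,0,0,0,0,0],
    [0,0,0,0,0,0,0],
    [0,0,0,0,0,0,0]
  ]
}}

```text
t: 11.45
tcp_pos: [0.5281, 0.0646, 0.1478]
orientation: [-0.071, 0.526, 0.848, -0.019]
contact_force: [-2.0, -5.9, 3.2]
gripper_width: 0.0115
grasp_force: 43.5
```

```bash
python3 -c "
from h import *
rep()"
```

```text
t 11.45 tcp [0.5281 0.0646 0.1478] rot(x,y,z) [ 0.0097 -0.0006  0.0578] r 0.0586 polar -0.166 tilt -0.147 side -0.002 screw 0.809
F rot [np.float64(-0.13), np.float64(-6.17), np.float64(3.25)] tool F [-4.06 -4.7  -3.18] tool T [ 0.922 -0.613  0.028] w 0.0115 g 43.5 q [-0.1   0.16  1.85  0.03  1.27 -0.58]
```

```bash
cat >> h.py <<'E'
def tq():
    s=rep(); L=[]
    for i in range(5):
        s=bot.read_state(); A=rot(s['orientation']); L.append(np.r_[A.T@s['contact_force'],A.T@s['moment']]); bot.capture("wrist")
    print("MEAN",np.mean(L,0).round(3),"sd Tz %.3f"%np.std(np.array(L)[:,5]))
E
python3 -c "
from h import *
tq()"
```

```text
t 11.45 tcp [0.5281 0.0646 0.1478] rot(x,y,z) [ 0.0097 -0.0006  0.0578] r 0.0586 polar -0.166 tilt -0.147 side -0.002 screw 0.809
F rot [np.float64(-0.13), np.float64(-6.17), np.float64(3.25)] tool F [-4.06 -4.7  -3.18] tool T [ 0.922 -0.613  0.028] w 0.0115 g 43.5 q [-0.1   0.16  1.85  0.03  1.27 -0.58]
MEAN [-3.521 -4.363 -3.064  0.986 -0.649  0.02 ] sd Tz 0.028
```

{"name": "step_arm", "arguments": {
  "plan": [
    [-0.0072,0.0022,-0.0494,0,0,-0.0003,0],
    [0,0,0,0,0,0,0],
    [0,0,0,0,0,0,0],
    [0,0,0,0,0,0,0],
    [0,0,0,0,0,0,0],
    [0,0,0,0,0,0,0],
    [0,0,0,0,0,0,0],
    [0,0,0,0,0,0,0]
  ]
}}

```text
t: 12.5
tcp_pos: [0.528, 0.0646, 0.1476]
orientation: [-0.07, 0.547, 0.834, -0.021]
contact_force: [-2.7, -6.1, 3.1]
gripper_width: 0.0116
grasp_force: 43.6
```

```bash
python3 -c "
from h import *
tq()"
```

```text
t 12.50 tcp [0.528  0.0646 0.1476] rot(x,y,z) [ 0.0096 -0.0006  0.0576] r 0.0584 polar -0.166 tilt -0.147 side -0.002 screw 0.859
F rot [np.float64(-0.73), np.float64(-6.65), np.float64(3.14)] tool F [-4.27 -5.24 -2.99] tool T [ 1.063 -0.634  0.045] w 0.0116 g 43.6 q [-0.1   0.16  1.85  0.03  1.27 -0.53]
MEAN [-3.823 -4.996 -3.609  1.048 -0.647  0.014] sd Tz 0.019
```

{"name": "step_arm", "arguments": {
  "plan": [
    [-0.0072,0.0022,-0.0494,-0.0001,0,-0.0003,0],
    [0,0,0,0,0,0,0],
    [0,0,0,0,0,0,0],
    [0,0,0,0,0,0,0],
    [0,0,0,0,0,0,0],
    [0,0,0,0,0,0,0],
    [0,0,0,0,0,0,0],
    [0,0,0,0,0,0,0]
  ]
}}

```text
t: 13.55
tcp_pos: [0.5279, 0.0646, 0.1474]
orientation: [-0.07, 0.567, 0.82, -0.023]
contact_force: [-2.6, -6.0, 5.0]
gripper_width: 0.0115
grasp_force: 43.6
```

```bash
python3 -c "
from h import *
tq()"
```

```text
t 13.55 tcp [0.5279 0.0646 0.1474] rot(x,y,z) [ 0.0096 -0.0006  0.0574] r 0.0582 polar -0.165 tilt -0.147 side -0.002 screw 0.909
F rot [np.float64(-0.68), np.float64(-6.53), np.float64(4.98)] tool F [-4.3  -5.13 -4.81] tool T [ 1.046 -0.657  0.006] w 0.0115 g 43.6 q [-0.1   0.16  1.85  0.03  1.27 -0.47]
MEAN [-3.633 -4.843 -4.118  1.077 -0.678 -0.018] sd Tz 0.015
```

{"name": "step_arm", "arguments": {
  "plan": [
    [-0.0072,0.0022,-0.0494,0,0,-0.0003,0],
    [0,0,0,0,0,0,0],
    [0,0,0,0,0,0,0],
    [0,0,0,0,0,0,0],
    [0,0,0,0,0,0,0],
    [0,0,0,0,0,0,0],
    [0,0,0,0,0,0,0],
    [0,0,0,0,0,0,0]
  ]
}}

```text
t: 14.6
tcp_pos: [0.5279, 0.0646, 0.1472]
orientation: [-0.069, 0.587, 0.806, -0.025]
contact_force: [-3.7, -5.5, 6.1]
gripper_width: 0.0116
grasp_force: 43.7
```

```bash
python3 -c "
from h import *
tq()"
```

```text
t 14.60 tcp [0.5279 0.0646 0.1472] rot(x,y,z) [ 0.0095 -0.0006  0.0572] r 0.0580 polar -0.165 tilt -0.147 side -0.002 screw 0.959
F rot [np.float64(-1.94), np.float64(-6.34), np.float64(6.15)] tool F [-3.58 -5.96 -5.78] tool T [ 1.128 -0.681 -0.04 ] w 0.0116 g 43.7 q [-0.1   0.16  1.85  0.03  1.27 -0.42]
MEAN [-3.519 -5.235 -5.061  1.155 -0.688 -0.065] sd Tz 0.032
```

```bash
python3 -c "
from h import *
arc((.0101,.0593),.28,3)"
```

```text
[[0.0052, -0.0016, -0.0012], [0.0051, -0.0016, -0.0017], [0.0049, -0.0015, -0.0022]]
```

{"name": "step_arm", "arguments": {
  "plan": [
    [0.0144,-0.0045,0.0989,0.0001,0,0.0006,0],
    [0.0144,-0.0045,0.0989,0.0001,0,0.0006,0],
    [0.0144,-0.0045,0.0989,0.0001,0,0.0006,0],
    [0.0144,-0.0045,0.0989,0.0001,0,0.0006,0],
    [0,0,0,0,0,0,0],
    [0,0,0,0,0,0,0],
    [0,0,0,0,0,0,0],
    [0,0,0,0,0,0,0]
  ]
}}

```text
t: 15.65
tcp_pos: [0.5284, 0.0646, 0.1491]
orientation: [-0.073, 0.416, 0.907, -0.009]
contact_force: [-0.6, -4.6, 1.3]
gripper_width: 0.0115
grasp_force: 43.3
```

```bash
python3 -c "
from h import *
tq()"
```

```text
t 15.65 tcp [0.5284 0.0646 0.1491] rot(x,y,z) [ 0.01   -0.0004  0.0591] r 0.0599 polar -0.168 tilt -0.146 side -0.000 screw 0.559
F rot [np.float64(0.82), np.float64(-4.56), np.float64(1.31)] tool F [-2.94 -3.54 -1.42] tool T [ 0.952 -0.454 -0.067] w 0.0115 g 43.3 q [-0.1   0.16  1.85  0.03  1.28 -0.83]
MEAN [-2.799 -3.974 -1.664  0.953 -0.459 -0.057] sd Tz 0.038
```

```bash
sed -i 's/print("MEAN"/print("J6 %.4f J5 %.3f"%tuple(s["joint_torque"][[5,4]]),"MEAN"/' h.py; python3 -c "
from h import *
tq()"
```

```text
t 15.90 tcp [0.5284 0.0647 0.1491] rot(x,y,z) [ 0.01   -0.0004  0.0591] r 0.0599 polar -0.168 tilt -0.146 side -0.000 screw 0.559
F rot [np.float64(0.42), np.float64(-4.67), np.float64(2.08)] tool F [-2.57 -3.9  -2.12] tool T [ 0.994 -0.443 -0.031] w 0.0112 g 43.3 q [-0.1   0.16  1.85  0.03  1.28 -0.83]
J6 0.0402 J5 -0.100 MEAN [-2.403 -4.23  -1.805  0.969 -0.451 -0.05 ] sd Tz 0.021
```

{"name": "step_arm", "arguments": {
  "plan": [
    [0.0277,0.0891,0,0.0052,-0.0016,-0.0012,0],
    [0.0277,0.0891,0,0.0051,-0.0016,-0.0017,0],
    [0.0277,0.0891,0,0.0049,-0.0015,-0.0022,0],
    [0,0,0,0,0,0,0],
    [0,0,0,0,0,0,0],
    [0,0,0,0,0,0,0],
    [0,0,0,0,0,0,0],
    [0,0,0,0,0,0,0]
  ]
}}

```text
t: 16.95
tcp_pos: [0.5435, 0.0601, 0.1441]
orientation: [-0.21, 0.408, 0.888, -0.027]
contact_force: [-1.4, -4.4, 2.3]
gripper_width: 0.0116
grasp_force: 43.5
```

```bash
python3 -c "
from h import *
tq()"
```

```text
t 16.95 tcp [0.5435 0.0601 0.1441] rot(x,y,z) [ 0.0257 -0.0002  0.0541] r 0.0599 polar -0.444 tilt -0.426 side 0.000 screw 0.560
F rot [np.float64(-0.05), np.float64(-4.66), np.float64(2.34)] tool F [-1.61 -4.49 -2.11] tool T [ 1.026 -0.295 -0.025] w 0.0116 g 43.5 q [-0.13  0.35  1.67  0.07  1.55 -0.86]
J6 0.0255 J5 0.295 MEAN [-2.048 -4.985 -2.079  0.978 -0.322 -0.03 ] sd Tz 0.020
```

```bash
cat >> h.py <<'E'
def q():
    L=[]
    for i in range(4):
        s=bot.read_state(); A=rot(s['orientation']); L.append(np.r_[A.T@s['contact_force'],s["joint_torque"][5]]); bot.capture("wrist")
    m=np.mean(L,0); tz=A[:,2]; a0=yr-(yr@tz)*tz
    print("t %.2f screw %.3f tilt %.3f F %s J6 %.4f Q %.3f"%(s['t'],np.arctan2(np.cross(a0,A[:,1])@tz,a0@A[:,1]),np.arctan2(tz@xr,-tz@zr),m[:3].round(2),m[3],m[3]-.006*m[2]))
E
```

{"name": "step_arm", "arguments": {
  "plan": [
    [-0.0197,0.0061,-0.0455,-0.0001,0,-0.0003,0],
    [-0.0197,0.0061,-0.0455,-0.0001,0,-0.0003,0],
    [0,0,0,0,0,0,0],
    [0,0,0,0,0,0,0],
    [0,0,0,0,0,0,0],
    [0,0,0,0,0,0,0],
    [0,0,0,0,0,0,0],
    [0,0,0,0,0,0,0]
  ]
}}

```text
t: 18.0
tcp_pos: [0.5432, 0.0601, 0.1435]
orientation: [-0.208, 0.452, 0.867, -0.038]
contact_force: [-2.0, -4.0, 1.9]
gripper_width: 0.0113
grasp_force: 43.4
```

```bash
python3 -c "
from h import *
q()"
```

```text
t 18.15 screw 0.660 tilt -0.426 F [-1.69 -4.95 -1.46] J6 -0.0627 Q -0.054
```

{"name": "step_arm", "arguments": {
  "plan": [
    [-0.0197,0.0061,-0.0455,-0.0001,0,-0.0003,0],
    [0,0,0,0,0,0,0],
    [0,0,0,0,0,0,0],
    [0,0,0,0,0,0,0],
    [0,0,0,0,0,0,0],
    [0,0,0,0,0,0,0],
    [0,0,0,0,0,0,0],
    [0,0,0,0,0,0,0]
  ]
}}

```text
t: 19.0
tcp_pos: [0.5431, 0.0601, 0.1432]
orientation: [-0.207, 0.473, 0.855, -0.043]
contact_force: [-2.3, -4.6, 3.2]
gripper_width: 0.0113
grasp_force: 43.4
```

```bash
python3 -c "
from h import *
q()"
```

```text
t 19.15 screw 0.710 tilt -0.426 F [-1.93 -4.99 -2.45] J6 -0.0633 Q -0.049
```

{"name": "step_arm", "arguments": {
  "plan": [
    [-0.0197,0.0061,-0.0455,-0.0001,0,-0.0003,0],
    [0,0,0,0,0,0,0],
    [0,0,0,0,0,0,0],
    [0,0,0,0,0,0,0],
    [0,0,0,0,0,0,0],
    [0,0,0,0,0,0,0],
    [0,0,0,0,0,0,0],
    [0,0,0,0,0,0,0]
  ]
}}

```text
t: 20.0
tcp_pos: [0.5429, 0.0601, 0.143]
orientation: [-0.206, 0.494, 0.843, -0.048]
contact_force: [-1.6, -5.3, 3.6]
gripper_width: 0.0115
grasp_force: 43.5
```

```bash
python3 -c "
from h import *
q()"
```

```text
t 20.15 screw 0.760 tilt -0.426 F [-1.7  -4.91 -2.68] J6 -0.0639 Q -0.048
```

{"name": "step_arm", "arguments": {
  "plan": [
    [-0.0197,0.0061,-0.0455,-0.0001,0,-0.0003,0],
    [0,0,0,0,0,0,0],
    [0,0,0,0,0,0,0],
    [0,0,0,0,0,0,0],
    [0,0,0,0,0,0,0],
    [0,0,0,0,0,0,0],
    [0,0,0,0,0,0,0],
    [0,0,0,0,0,0,0]
  ]
}}

```text
t: 21.0
tcp_pos: [0.5428, 0.0601, 0.1427]
orientation: [-0.205, 0.515, 0.831, -0.053]
contact_force: [-1.8, -5.1, 3.3]
gripper_width: 0.0114
grasp_force: 43.5
```

```bash
python3 -c "
from h import *
q()"
```

```text
t 21.15 screw 0.810 tilt -0.426 F [-2.42 -4.89 -2.53] J6 -0.0645 Q -0.049
```

{"name": "step_arm", "arguments": {
  "plan": [
    [-0.0197,0.0061,-0.0455,-0.0001,0,-0.0003,0],
    [0,0,0,0,0,0,0],
    [0,0,0,0,0,0,0],
    [0,0,0,0,0,0,0],
    [0,0,0,0,0,0,0],
    [0,0,0,0,0,0,0],
    [0,0,0,0,0,0,0],
    [0,0,0,0,0,0,0]
  ]
}}

```text
t: 22.0
tcp_pos: [0.5426, 0.0602, 0.1424]
orientation: [-0.203, 0.536, 0.817, -0.058]
contact_force: [-3.1, -5.6, 3.5]
gripper_width: 0.0111
grasp_force: 43.5
```

```bash
python3 -c "
from h import *
q()"
```

```text
t 22.15 screw 0.859 tilt -0.426 F [-2.49 -5.49 -2.92] J6 -0.0651 Q -0.048
```

{"name": "step_arm", "arguments": {
  "plan": [
    [-0.0197,0.0061,-0.0455,-0.0001,0,-0.0003,0],
    [0,0,0,0,0,0,0],
    [0,0,0,0,0,0,0],
    [0,0,0,0,0,0,0],
    [0,0,0,0,0,0,0],
    [0,0,0,0,0,0,0],
    [0,0,0,0,0,0,0],
    [0,0,0,0,0,0,0]
  ]
}}

```text
t: 23.0
tcp_pos: [0.5425, 0.0602, 0.1421]
orientation: [-0.202, 0.556, 0.804, -0.063]
contact_force: [-3.9, -5.2, 4.1]
gripper_width: 0.0115
grasp_force: 43.5
```

```bash
python3 -c "
from h import *
q()"
```

```text
t 23.15 screw 0.909 tilt -0.426 F [-2.5  -5.73 -2.81] J6 -0.0658 Q -0.049
```

{"name": "step_arm", "arguments": {
  "plan": [
    [-0.0197,0.0061,-0.0455,-0.0001,0,-0.0003,0],
    [0,0,0,0,0,0,0],
    [0,0,0,0,0,0,0],
    [0,0,0,0,0,0,0],
    [0,0,0,0,0,0,0],
    [0,0,0,0,0,0,0],
    [0,0,0,0,0,0,0],
    [0,0,0,0,0,0,0]
  ]
}}

```text
t: 24.0
tcp_pos: [0.5423, 0.0602, 0.1419]
orientation: [-0.2, 0.576, 0.79, -0.068]
contact_force: [-2.8, -3.9, 4.5]
gripper_width: 0.0113
grasp_force: 43.5
```

```bash
python3 -c "
from h import *
q()"
```

```text
t 24.15 screw 0.959 tilt -0.426 F [-2.73 -5.61 -3.47] J6 -0.0616 Q -0.041
```

{"name": "step_arm", "arguments": {
  "plan": [
    [-0.0197,0.0061,-0.0455,-0.0001,0,-0.0003,0],
    [0,0,0,0,0,0,0],
    [0,0,0,0,0,0,0],
    [0,0,0,0,0,0,0],
    [0,0,0,0,0,0,0],
    [0,0,0,0,0,0,0],
    [0,0,0,0,0,0,0],
    [0,0,0,0,0,0,0]
  ]
}}

```text
t: 25.0
tcp_pos: [0.5422, 0.0602, 0.1417]
orientation: [-0.198, 0.596, 0.775, -0.073]
contact_force: [-3.5, -4.9, 4.8]
gripper_width: 0.0111
grasp_force: 43.6
```

```bash
python3 -c "
from h import *
q()"
```

```text
t 25.15 screw 1.009 tilt -0.426 F [-2.93 -6.13 -3.7 ] J6 -0.0437 Q -0.022
```

{"name": "step_arm", "arguments": {
  "plan": [
    [0.0197,-0.0061,0.0455,0.0001,0,0.0003,0],
    [0.0197,-0.0061,0.0455,0.0001,0,0.0003,0],
    [0.0197,-0.0061,0.0455,0.0001,0,0.0003,0],
    [0,0,0,0,0,0,0],
    [-0.0255,-0.0821,0,-0.0044,0.0014,0.002,0],
    [0,0,0,0,0,0,0],
    [0,0,0,0,0,0,0],
    [0,0,0,0,0,0,0]
  ]
}}

```text
t: 26.0
tcp_pos: [0.538, 0.0617, 0.1444]
orientation: [-0.163, 0.54, 0.824, -0.046]
contact_force: [-3.0, -4.1, 3.2]
gripper_width: 0.0112
grasp_force: 43.5
```

```bash
python3 -c "
from h import *
rep();q()"
```

```text
t 26.00 tcp [0.538  0.0617 0.1444] rot(x,y,z) [ 0.0201 -0.0004  0.0544] r 0.0580 polar -0.353 tilt -0.340 side 0.000 screw 0.859
F rot [np.float64(-1.6), np.float64(-4.84), np.float64(3.22)] tool F [-1.98 -5.11 -2.51] tool T [ 1.038e+00 -3.820e-01 -1.000e-03] w 0.0112 g 43.5 q [-0.12  0.29  1.72  0.06  1.46 -0.55]
t 26.15 screw 0.859 tilt -0.340 F [-2.29 -5.86 -2.82] J6 0.0043 Q 0.021
```

{"name": "step_arm", "arguments": {
  "plan": [
    [-0.0159,0.0049,-0.0471,-0.0001,0,-0.0003,0],
    [-0.0159,0.0049,-0.0471,-0.0001,0,-0.0003,0],
    [0,0,0,0,0,0,0],
    [0,0,0,0,0,0,0],
    [0,0,0,0,0,0,0],
    [0,0,0,0,0,0,0],
    [0,0,0,0,0,0,0],
    [0,0,0,0,0,0,0]
  ]
}}

```text
t: 27.0
tcp_pos: [0.5378, 0.0617, 0.1438]
orientation: [-0.16, 0.581, 0.796, -0.055]
contact_force: [-3.0, -4.2, 3.9]
gripper_width: 0.0112
grasp_force: 43.6
```

```bash
python3 -c "
from h import *
q()"
```

```text
t 27.15 screw 0.959 tilt -0.341 F [-2.24 -6.02 -3.12] J6 -0.0682 Q -0.049
```

{"name": "step_arm", "arguments": {
  "plan": [
    [-0.0159,0.0049,-0.0471,-0.0001,0,-0.0003,0],
    [0,0,0,0,0,0,0],
    [0,0,0,0,0,0,0],
    [0,0,0,0,0,0,0],
    [0,0,0,0,0,0,0],
    [0,0,0,0,0,0,0],
    [0,0,0,0,0,0,0],
    [0,0,0,0,0,0,0]
  ]
}}

```text
t: 28.0
tcp_pos: [0.5377, 0.0617, 0.1436]
orientation: [-0.159, 0.6, 0.781, -0.059]
contact_force: [-4.1, -4.4, 4.2]
gripper_width: 0.0116
grasp_force: 43.6
```

```bash
python3 -c "
from h import *
q()"
```

```text
t 28.15 screw 1.009 tilt -0.340 F [-2.52 -6.21 -3.6 ] J6 -0.0688 Q -0.047
```

{"name": "step_arm", "arguments": {
  "plan": [
    [-0.0159,0.0049,-0.0471,-0.0001,0,-0.0003,0],
    [0,0,0,0,0,0,0],
    [0,0,0,0,0,0,0],
    [0,0,0,0,0,0,0],
    [0,0,0,0,0,0,0],
    [0,0,0,0,0,0,0],
    [0,0,0,0,0,0,0],
    [0,0,0,0,0,0,0]
  ]
}}

```text
t: 29.0
tcp_pos: [0.5376, 0.0617, 0.1434]
orientation: [-0.157, 0.62, 0.766, -0.062]
contact_force: [-3.8, -4.2, 4.0]
gripper_width: 0.0115
grasp_force: 43.7
```

```bash
python3 -c "
from h import *
q()"
```

```text
t 29.15 screw 1.059 tilt -0.340 F [-2.92 -6.16 -3.97] J6 -0.0517 Q -0.028
```

{"name": "step_arm", "arguments": {
  "plan": [
    [-0.0159,0.0049,-0.0471,-0.0001,0,-0.0003,0],
    [0,0,0,0,0,0,0],
    [0,0,0,0,0,0,0],
    [0,0,0,0,0,0,0],
    [0,0,0,0,0,0,0],
    [0,0,0,0,0,0,0],
    [0,0,0,0,0,0,0],
    [0,0,0,0,0,0,0]
  ]
}}

```text
t: 30.0
tcp_pos: [0.5376, 0.0617, 0.1432]
orientation: [-0.156, 0.639, 0.751, -0.066]
contact_force: [-4.8, -5.0, 5.3]
gripper_width: 0.0115
grasp_force: 43.7
```

```bash
python3 -c "
from h import *
q()"
```

```text
t 30.15 screw 1.109 tilt -0.340 F [-3.3  -6.49 -4.31] J6 -0.0308 Q -0.005
```

{"name": "step_arm", "arguments": {
  "plan": [
    [0.0159,-0.0049,0.0471,0.0001,0,0.0003,0],
    [0.0159,-0.0049,0.0471,0.0001,0,0.0003,0],
    [0.0159,-0.0049,0.0471,0.0001,0,0.0003,0],
    [0,0,0,0,0,0,0],
    [0.0068,0.022,0,0.0012,-0.0004,-0.0005,0],
    [0,0,0,0,0,0,0],
    [-0.017,0.0053,-0.0467,-0.0001,0,-0.0003,0],
    [0,0,0,0,0,0,0]
  ]
}}

```text
t: 31.0
tcp_pos: [0.5389, 0.0614, 0.1431]
orientation: [-0.17, 0.6, 0.78, -0.063]
contact_force: [-4.5, -3.7, 5.1]
gripper_width: 0.0113
grasp_force: 43.6
```

```bash
python3 -c "
from h import *
q()"
```

```text
t 31.15 screw 1.009 tilt -0.364 F [-2.17 -6.74 -3.97] J6 -0.0165 Q 0.007
```

{"name": "step_arm", "arguments": {
  "plan": [
    [-0.017,0.0053,-0.0467,-0.0001,0,-0.0003,0],
    [0,0,0,0,0,0,0],
    [0,0,0,0,0,0,0],
    [0,0,0,0,0,0,0],
    [0,0,0,0,0,0,0],
    [0,0,0,0,0,0,0],
    [0,0,0,0,0,0,0],
    [0,0,0,0,0,0,0]
  ]
}}

```text
t: 32.0
tcp_pos: [0.5388, 0.0613, 0.1429]
orientation: [-0.168, 0.619, 0.765, -0.067]
contact_force: [-3.9, -4.4, 5.5]
gripper_width: 0.0114
grasp_force: 43.6
```

```bash
python3 -c "
from h import *
q()"
```

```text
t 32.15 screw 1.059 tilt -0.364 F [-2.45 -6.39 -3.58] J6 -0.0628 Q -0.041
```

{"name": "step_arm", "arguments": {
  "plan": [
    [-0.017,0.0053,-0.0467,-0.0001,0,-0.0003,0],
    [0,0,0,0,0,0,0],
    [0,0,0,0,0,0,0],
    [0,0,0,0,0,0,0],
    [0,0,0,0,0,0,0],
    [0,0,0,0,0,0,0],
    [0,0,0,0,0,0,0],
    [0,0,0,0,0,0,0]
  ]
}}

```text
t: 33.0
tcp_pos: [0.5387, 0.0614, 0.1427]
orientation: [-0.166, 0.637, 0.749, -0.071]
contact_force: [-4.9, -4.2, 5.7]
gripper_width: 0.0113
grasp_force: 43.7
```

```bash
python3 -c "
from h import *
q()"
```

```text
t 33.15 screw 1.109 tilt -0.364 F [-2.68 -6.93 -4.3 ] J6 -0.0409 Q -0.015
```

{"name": "step_arm", "arguments": {
  "plan": [
    [-0.017,0.0053,-0.0467,-0.0001,0,-0.0003,0],
    [0,0,0,0,0,0,0],
    [0,0,0,0,0,0,0],
    [0,0,0,0,0,0,0],
    [0,0,0,0,0,0,0],
    [0,0,0,0,0,0,0],
    [0,0,0,0,0,0,0],
    [0,0,0,0,0,0,0]
  ]
}}

```text
t: 34.0
tcp_pos: [0.5386, 0.0614, 0.1426]
orientation: [-0.164, 0.656, 0.733, -0.075]
contact_force: [-4.6, -4.3, 6.4]
gripper_width: 0.0111
grasp_force: 43.8
```

```bash
python3 -c "
from h import *
q();rep()"
```

```text
t 34.15 screw 1.159 tilt -0.364 F [-2.52 -6.77 -4.75] J6 -0.0183 Q 0.010
t 34.20 tcp [0.5386 0.0614 0.1425] rot(x,y,z) [ 0.0207 -0.0005  0.0525] r 0.0565 polar -0.375 tilt -0.364 side 0.000 screw 1.159
F rot [np.float64(-3.86), np.float64(-7.23), np.float64(6.43)] tool F [-4.26 -8.3  -4.64] tool T [ 1.194 -0.619  0.028] w 0.0115 g 43.8 q [-0.12  0.31  1.71  0.06  1.48 -0.25]
```

{"name": "step_arm", "arguments": {
  "plan": [
    [-0.0102,0.0032,-0.028,-0.0001,0,-0.0002,0],
    [0,0,0,0,0,0,0],
    [0,0,0,0,0,0,0],
    [0,0,0,0,0,0,0.3],
    [0,0,0,0,0,0,0.5],
    [0,0,0,0,0,0,0.5],
    [0,0,0,0,0,0,0.5],
    [0,0,0,0,0,0,0.5]
  ]
}}

```text
t: 35.0
tcp_pos: [0.5393, 0.0615, 0.1416]
orientation: [-0.163, 0.667, 0.723, -0.077]
contact_force: [-0.3, -1.5, -0.7]
gripper_width: 0.0429
grasp_force: 0.0
```

```bash
python3 -c "
from h import *
rep()"
```

```text
t 35.00 tcp [0.5393 0.0615 0.1416] rot(x,y,z) [ 0.0213 -0.0002  0.0516] r 0.0558 polar -0.392 tilt -0.363 side 0.001 screw 1.190
F rot [np.float64(0.18), np.float64(-1.54), np.float64(-0.66)] tool F [-1.58 -0.2   0.55] tool T [-0.178 -0.057  0.011] w 0.0429 g 0.0 q [-0.12  0.31  1.71  0.06  1.48 -0.22]
```

{"name": "step_arm", "arguments": {
  "plan": [
    [0,0,0,0.0042,-0.0013,0.0117,0.5],
    [0,0,0,0.0042,-0.0013,0.0117,0.5],
    [0,0,0,0.0042,-0.0013,0.0117,0.5],
    [0,0,0,0.0042,-0.0013,0.0117,0.5],
    [0,0,0,0.0042,-0.0013,0.0117,0.5],
    [0,0,0,-0.01,0.003,0.02,0.5],
    [0,0,0,-0.01,0.003,0.02,0.5],
    [0,0,0,-0.01,0.003,0.02,0.5]
  ]
}}

```text
t: 35.8
tcp_pos: [0.5302, 0.0638, 0.2616]
orientation: [-0.163, 0.667, 0.723, -0.077]
contact_force: [0.6, -0.8, 0.3]
gripper_width: 0.0429
grasp_force: 0.0
```

```bash
python3 - <<'E'
from h import *
rep()
c=bot.calibration("wrist"); im=bot.capture("wrist")
u,v=proj(c,M+.04*zr).astype(int); print(u,v)
v=min(v,300)
cv2.imwrite("pics/w4.png",cv2.resize(im[max(v-100,0):v+100,max(u-130,0):u+130,::-1],None,fx=3,fy=3)); print(u,v)
E
```

```text
t 35.80 tcp [0.5302 0.0638 0.2616] rot(x,y,z) [ 0.0119 -0.0007  0.1716] r 0.1721 polar -0.069 tilt -0.362 side 0.001 screw 1.190
F rot [np.float64(0.83), np.float64(-0.62), np.float64(0.27)] tool F [-0.83  0.4  -0.55] tool T [-0.141 -0.093  0.021] w 0.0429 g 0.0 q [-0.12  0.16  1.66  0.06  1.68 -0.21]
362 204
362 204
```

View pics/w4.png

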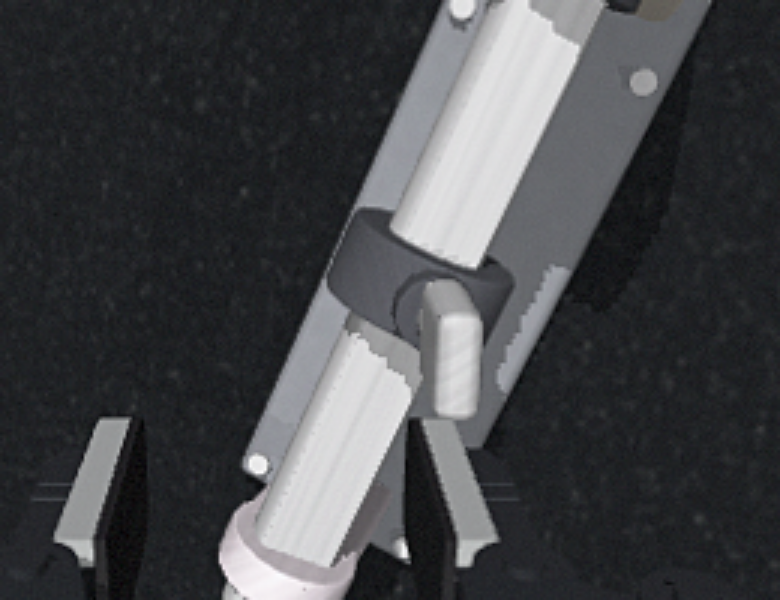

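The wing at (450,350) is still parallel to the jaws, so the screw did not spring back, and the collar leans with the flat. The gripper is clear of everything, so I'll hand in.

```bash
python3 -c "
from bench import bot
print(bot.sign_off())"
```

```text
the job is handed in; nothing more can be done
None
```

I turned the collar until the screw faced the flat (to within about 1° by feel), tightened it to an estimated 8–13 N on its point, let go with the arm clear, and handed the job in at about 36 s; no verdict was returned.

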